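# Gauge the base of a silver beaker on the stake

### The arm

A 6-joint arm with a two-finger parallel gripper is mounted at the origin on the work surface. World frame = base frame: x ahead of the robot, y to its left, z up, the work surface at z = 0. Lengths are in m, angles in degrees, forces in N, time in s.
With the tool pointing down it reaches from about 0.35 to 0.875 m from the base axis. Payload 4.2 kg.
Tool frame: the origin (TCP) lies midway between the tips of the shut fingers; the grasp point (between the pads) lies 19 mm behind it; z points along the fingers, y is the line along which they close (so a half turn about z gives the same grasp; the last joint's range is limited). The gripper opens to 87 mm and grips with 3 to 60 N. Pads are 19 mm wide; open, the fingers measure 117 mm over their backs; the gripper's body (75 mm by 190 mm) begins 51 mm behind the grasp point.
Start: joints at [-51.99, 22.042, 0.453, 0, -68.411, -14.817], TCP at [0.246, -0.574, 0.223] pointing down, gripper open.
Joint ranges: [-179.83, 179.83], [-69.29, 118.12], [-61.27, 80.66], [-181.25, 117.63], [-171.15, -9.14], [-177.46, 177.46]. Speed limits (degrees/s): [159.86, 159.86, 180, 180, 180, 180].

### API

Orientations are given as [roll, pitch, yaw] about the fixed x, y, z axes, in that order (R = Rz(yaw) Ry(pitch) Rx(roll)).
In Python, from workcell import env gives the robot as it stands. The module is installed in compiled form; this text tells all that it offers. Calls block until the motion is done:
- env.goto(position, orientation): joint-space move of the TCP to a pose.
- env.move_straight(position, rotation=None, rate=0.15, force_limit=None): straight line of the TCP; rotation=None keeps the orientation; rate is the mean speed in m/s. With force_limit (N) it stops when the force on the tool has changed by that much, and returns True; else False.
- env.set_joints(angles): joint-space move.
- env.gripper_to(opening, grasp_force=None): opening from 0.0 (shut) to 1.0 (fully open); grasp_force is the grip in N (None keeps the last); returns when the fingers have stopped.
- env.dwell(seconds).
- env.inverse_kinematics(position, orientation): joint angles nearest the present ones, or None.
- env.read_state(): the state.
- env.grab_frame(name): name is "side" or "top" or "wrist"; returns a dict with "image" (384x512x3 uint8, blue, green, red), "fx", "fy", "cx", "cy" (pixels), "position" and "orientation" of the camera in the world. Camera axes: x right, y up, looking along -z (the intrinsics and any distortion apply to the point x, -y, -z); pixel columns grow to the right and rows downward; lengths in m; the calibration is good to about 2 mm. A picture is of the moment at which its call begins. There is no depth.
A pose or a line that the arm cannot do raises env.Unreachable and nothing moves.
- env.close_job(): hands the job in; it is judged then, once.
Trained networks look in a picture, given as the dict that the camera call returned (one of the last four; its "shot" number tells which), for a name from the list of things; names that differ only in an ending like _2 or _b are one class to them, and where a whole thing is asked for, a point or a joint stands for the part that bears it (a point fixed in the world has none). Each returns a list of dicts, best first, with "score" (0 to 1); they miss things now and then, are a little off and sometimes report something else, mostly with a low value. They report only what shows in the picture. A call takes as long as a camera call. They do not tell look-alikes from the thing itself.
- env.search_frame(picture, thing): "xyz" ([x, y, z] in m, in world coordinates, good to about 4 mm: the middle of the surface that is visible of it).
- env.trace(picture, thing): "mask" (384x512 bool, what is visible of it).
The state is a dict: "clock": time; "joint_positions": joint angles; "qvel": joint speeds; "joint_torque": joint torques, N m; "position": TCP position; "tool_rot": TCP orientation; "force": force on the tool from outside, world axes, zero at the start; "wrist_torque": the same for the moment, N m; "opening": opening from 0.0 (shut) to 1.0 (fully open); "finger_force": force on a finger pad.
Only numpy, scipy, OpenCV 4.12 (cv2) and the standard library are available. Lean on these libraries where they do the work, as an engineer would, in place of code of your own. Each camera call takes 0.05 s, during which the arm holds its last target. There are 200 camera calls.

### The job

Take the rinsed silver beaker out of the wire draining rack, set it upside down over the steel stake (lower it on, do not drop it) and let go of it. Then take the yellow gauge pen out of its leaning rest and, holding it upright, press its sprung brass point lightly, about half way in, on the red spot in the middle of the beaker's upturned base; finish still holding the pen pressed there, and leave the hammer, jar and rubber puck alone.

Things in the scene. Friction and masses are not known exactly. Their poses are not given: they have to be found in the camera images.
- cup: Loose straight round silver beaker: outside diameter 56 mm, height 80, wall 3, base 4 mm thick, 0.16 to 0.26 kg. Origin: centre of the outer face of its base, where a red spot 12 mm across is painted. Its z axis runs from base to open mouth. It starts lying in the rack, axis sloping 30 degrees from level, mouth low and towards the rack's -x, red-spotted base high.
- cup_rim (a point): Centre of the beaker's open mouth, 80 mm along its z axis from the base.
- rack: Fixed white plate 130 x 80 x 8 mm carrying two sloping steel wires 8 mm thick (36 mm between centres, under the beaker) and a cross wire as a stop at the beaker's mouth. Nothing stands beside the beaker's flanks. Origin: centre of the plate's underside, on the bench; the wires climb towards its +x.
- stake: Fixed upright steel stake on a dark wooden block 100 x 100 x 14 mm: stem 20 mm thick, flat round head 36 mm in diameter, edge chamfered. Origin: centre of the block's underside, on the bench. The upturned beaker hangs over it, inner floor resting on the head: base then 114 mm and mouth 34 mm above the bench, 7 mm of play all round.
- stake_top (a point): Centre of the top of the stake's head, 110 mm above the bench.
- pen: Loose gauge pen, 0.08 kg. Origin: centre of the lower end of its nose; z along the pen to its cap. Steel nose 14 mm in diameter from 0 to 35 mm, black collar 24 mm in diameter to 41 mm, yellow barrel 18 mm in diameter to 120 mm (grip here), black cap to 126 mm. It starts hanging by its collar in the rest, leaning 20 degrees from vertical, cap towards the rest's -x.
- pen_tip (a joint): How far the brass point is pushed into the pen, m: 0 = fully out, 0.012 = fully in. Spring: 0.25 N at 0, then 250 N per m (1.75 N half way in).
- pen_point (a point): End of the rounded brass point (6 mm thick), on the pen's axis: 15 mm below the pen's origin when fully out.
- rest: Fixed rest for the pen: black plate 100 x 80 x 8 mm, two side cheeks, and a blue block 50 x 60 x 14 mm tilted 20 degrees with a through hole 17 mm wide, its centre 65 mm above the bench. Origin: centre of the plate's underside, on the bench. The pen is drawn out along its own axis; its point starts 50 mm below the block's upper face.
- hammer: Bystander: hammer 240 mm long lying on the bench, handle to its -x. Origin: middle, underside.
- jar: Bystander: amber jar with brass cap, 56 mm in diameter, 60 mm high. Origin: centre of its underside.
- puck: Bystander: black rubber puck, 60 mm in diameter, 20 mm high. Origin: centre of its underside.
- cup_spot (a point): Centre of the red spot, in the middle of the outer face of the beaker's base (the beaker's origin).
Mind the look-alikes: they are no part of the job. Of the things that look like the pen, the largest one is meant.

How it is judged:
By the outcome, as a careful person would: the job done as asked, in the order asked, and still so for the second after the job is handed in, while the arm keeps its last pose, push and grip.
It also fails if it takes over 58 s, if anything falls off the work surface, if the arm or the gripper's body presses on something with over 40 N, if the wrist force passes 120 N, or if a joint passes its speed limit or range.

## Working session

There is one attempt and no reset: what is moved stays moved. The work goes in short steps, each a Python script; the robot and the scene stay as the last script left them, time stands still between calls to the robot, and variables do not carry over. Pictures are saved under pics/ and viewed, at most 10 in all, crops included, and the job is handed in when it is done.

```bash
mkdir -p pics; ls; cat > h.py <<'E'
import numpy as np, cv2
from scipy.spatial.transform import Rotation as R
from workcell import env
def rot(o): return R.from_euler('xyz',o,degrees=True).as_matrix()
def proj(f,P):
    c=rot(f["orientation"]).T@(np.array(P,float)-f["position"])
    return np.array([f["cx"]+f["fx"]*c[0]/-c[2], f["cy"]+f["fy"]*(-c[1])/-c[2]])
def ray(f,u,v):
    d=np.array([(u-f["cx"])/f["fx"],-(v-f["cy"])/f["fy"],-1]); d=rot(f["orientation"])@d
    return np.array(f["position"],float),d/np.linalg.norm(d)
def onz(f,u,v,z):
    p,d=ray(f,u,v); return p+d*(z-p[2])/d[2]
E
python3 - <<'E'
from h import *
s=env.read_state(); print(s)
ims=[]
for n in("top","side"):
    f=env.grab_frame(n); print({k:v for k,v in f.items() if k!="image"})
    cv2.imwrite(f"pics/{n}0.png",cv2.resize(f["image"],(800,600)))
    for t in ("cup","rack","stake","pen","rest","hammer","jar","puck","cup_spot"):
        try: print(n,t,[(round(d["score"],2),np.round(d["xyz"],3).tolist(),proj(f,d["xyz"]).round().tolist()) for d in env.search_frame(f,t)])
        except Exception as e: print(t,e)
print(env.read_state()["clock"])
E
```

```text
pics
{'clock': 0.0, 'joint_positions': array([-5.19917588e+01,  2.20903296e+01,  3.80430410e-01, -2.86357124e-02,
       -6.84106722e+01, -1.48172289e+01]), 'qvel': array([-0.07628424,  0.04837999, -0.01634763, -0.0028944 , -0.00352639,
        0.0637789 ]), 'joint_torque': array([ 8.89277158e-05, -3.90664101e+01,  1.87407553e+01,  4.22003075e+00,
        1.09867830e-02, -2.04977123e-04]), 'position': array([ 0.24591318, -0.57394034,  0.22146951]), 'tool_rot': array([ 1.79876632e+02, -5.11524490e-03, -1.56819547e+02]), 'force': array([ 0.42544486, -0.42721446, -0.96915803]), 'wrist_torque': array([-0.03113571,  0.01614889, -0.01311142]), 'finger_force': 0.0, 'opening': 0.9992768219277431}
{'fx': 438.07148453317654, 'fy': 438.07148453317654, 'cx': 255.20560659846473, 'cy': 199.28788039339435, 'position': array([ 0.34783567, -0.0576478 ,  1.27723171]), 'orientation': array([ 11.81186042,  -0.29956175, -89.03409192]), 'shot': 1}
top cup [(0.62, [0.746, 0.021, 0.028], [229.0, 154.0]), (0.61, [0.486, 0.246, 0.095], [142.0, 237.0])]
top rack []
top stake [(0.91, [0.548, 0.032, 0.013], [223
[... 616 characters left out ...]
82, -1.47883053]), 'shot': 2}
side cup [(0.83, [0.497, 0.229, 0.086], [228.0, 130.0])]
side rack [(0.79, [0.502, 0.229, 0.003], [232.0, 155.0])]
side stake [(0.71, [0.556, 0.019, 0.013], [251.0, 203.0])]
side pen [(0.76, [0.591, -0.146, 0.012], [269.0, 258.0]), (0.3, [0.415, -0.123, 0.017], [184.0, 250.0])]
side rest [(0.6, [0.578, -0.3, 0.005], [265.0, 334.0])]
side hammer [(0.92, [0.748, -0.005, 0.023], [334.0, 205.0])]
side jar [(0.74, [0.44, 0.074, 0.042], [203.0, 180.0]), (0.5, [0.556, 0.021, 0.018], [251.0, 201.0])]
side puck [(0.93, [0.415, -0.123, 0.019], [183.0, 249.0])]
side cup_spot [(0.66, [0.492, 0.232, 0.084], [226.0, 130.0]), (0.37, [0.578, -0.302, 0.005], [266.0, 335.0])]
1.0
```

View pics/top0.png

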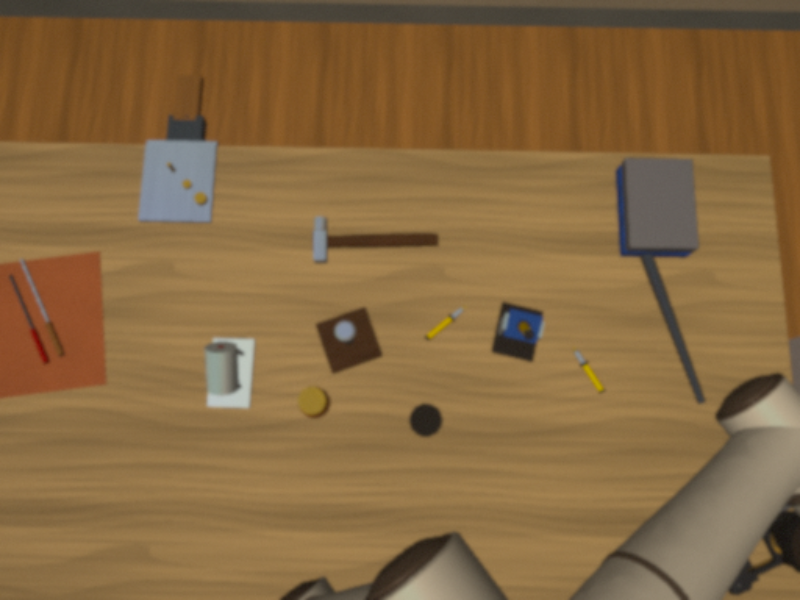

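View pics/side0.png

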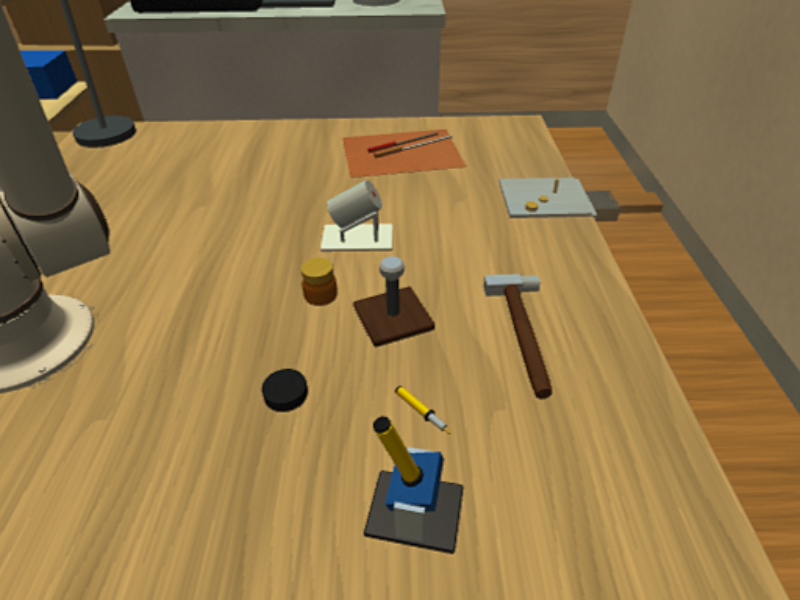

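Two yellow pens lie loose, at top-view pixels (443,324) and (590,372). A third leans in the blue block at (525,328). The one in the rest fits the description (leaning rest, black cap, largest). The beaker is at (222,368), the stake head at (345,331) and the jar at (313,402). Next I'll take closer views with the wrist camera.

```bash
python3 - <<'E'
from h import *
for n,p,ts in (("pen",[0.47,-0.25,0.36],("pen","rest")),("stake",[0.47,0.03,0.36],("stake",)),("cup",[0.43,0.21,0.36],("cup","cup_spot","rack"))):
    print(env.inverse_kinematics(p,[180,0,0]),env.inverse_kinematics(p,[180,0,180]))
    env.goto(p,[180,0,0]); f=env.grab_frame("wrist")
    import pickle; pickle.dump(f,open(f"{n}.pkl","wb"))
    print(n,np.round(f["position"],3),np.round(f["orientation"],1),f["fx"])
    for t in ts: print(t,[(round(d["score"],2),np.round(d["xyz"],3).tolist(),proj(f,d["xyz"]).round().tolist()) for d in env.search_frame(f,t)])
fs=[pickle.load(open(n+".pkl","rb"))["image"] for n in("pen","stake","cup")]
cv2.imwrite("pics/w.png",np.vstack([np.hstack([cv2.resize(x,(400,300)) for x in fs[:2]]),np.hstack([cv2.resize(fs[2],(400,300)),cv2.resize(fs[0][100:340,100:420],(400,300))])]))
print(env.read_state()["clock"])
E
```

```text
[-10.54096553   9.08672869   2.0122386    0.         -82.92550991
 100.54096553] [-10.54096553   9.08672869   2.0122386    0.         -82.92550991
 -79.45903447]
pen [ 0.542 -0.251  0.522] [-15.2  -0.  -90.1] 322.2805368183084
pen [(0.96, [0.591, -0.144, 0.012], [185.0, 69.0]), (0.92, [0.56, -0.279, 0.139], [282.0, 87.0]), (0.74, [0.51, -0.416, 0.009], [363.0, 124.0]), (0.68, [0.441, 0.076, 0.062], [33.0, 175.0])]
rest [(0.71, [0.578, -0.282, 0.064], [280.0, 75.0])]
[ 2.34870327e+01  2.56586386e+00 -5.40237236e+00  2.54444375e-14
 -8.20317638e+01  6.65129673e+01] [ 2.34870327e+01  2.56586386e+00 -5.40237236e+00 -2.54444375e-14
 -8.20317638e+01 -1.13487033e+02]
stake [0.542 0.029 0.522] [-15.2  -0.1 -90.1] 322.2805368183084
stake [(0.9, [0.56, 0.04, 0.014], [249.0, 91.0])]
[ 4.55372452e+01  3.37786907e+00 -4.53344053e+00  2.54444375e-14
 -8.20886904e+01  4.44627548e+01] [ 4.55372452e+01  3.37786907e+00 -4.53344053e+00 -2.54444375e-14
 -8.20886904e+01 -1.35537245e+02]
cup [0.502 0.209 0.522] [-15.2  -0.1 -90.1] 322.2805368183084
cup [(0.84, [0.493, 0.249, 0.096], [225.0, 111.0])]
cup_spot [(0.98, [0.494, 0.25, 0.096], [224.0, 111.0])]
rack [(0.91, [0.505, 0.227, 0.01], [245.0, 101.0])]
5.05
```

View pics/w.png

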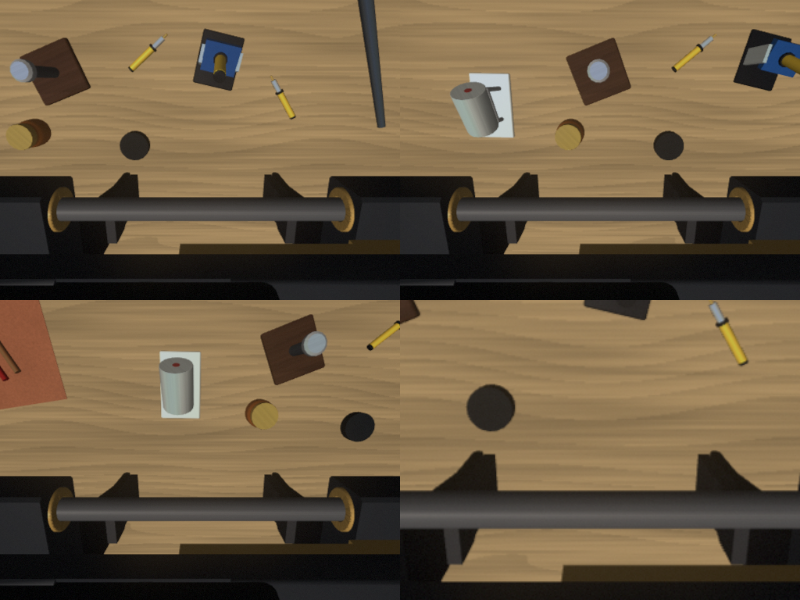

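The wrist views show the cup base with its red spot at (176,365) and the stake head at (598,70) in the montage, with the jar and puck clear. Now I'll fit silhouettes to the masks for precise poses, and check an enlarged crop of the pen.

```bash
cat >> h.py <<'E'
from scipy.optimize import minimize
def cyl(o,z,segs):
    z=np.array(z)/np.linalg.norm(z); a=np.cross(z,[0.3,1,0.2]); a/=np.linalg.norm(a); b=np.cross(z,a)
    t=np.linspace(0,2*np.pi,40)
    return np.vstack([np.array(o)+z*s+r*(np.outer(np.cos(t),a)+np.outer(np.sin(t),b)) for s,r in segs])
def cost(frames,masks,P):
    c=0
    for f,m in zip(frames,masks):
        q=np.array([proj(f,p) for p in P]); h=cv2.convexHull((q*16*4).astype(np.int32).reshape(-1,1,2)) 
        im=np.zeros((384*4,512*4),np.uint8); cv2.fillConvexPoly(im,h,255,cv2.LINE_8,4)
        im=cv2.resize(im,(512,384),interpolation=cv2.INTER_AREA)/255.
        c+=np.abs(im-m).sum()/m.sum()
    return c
def fit(frames,masks,model,x0,step):
    best=None
    x0=np.array(x0,float)
    for k in range(2):
        s=np.vstack([x0]+[x0+np.eye(len(x0))[i]*step[i]/(k+1) for i in range(len(x0))])
        r=minimize(lambda x:cost(frames,masks,model(x)),x0,method="Nelder-Mead",options=dict(initial_simplex=s,maxiter=150)); x0=r.x
    return r.x,r.fun
c20,s20,c30,s30=np.cos(np.radians(20)),np.sin(np.radians(20)),np.cos(np.pi/6),.5
# yaw = direction of rack/rest +x
def cupax(yw): return np.array([-c30*np.cos(yw),-c30*np.sin(yw),-s30])
def penax(yw): return np.array([-s20*np.cos(yw),-s20*np.sin(yw),c20])
def cupm(x): return cyl(x[:3],cupax(x[3]),[(0,.028),(.08,.028)])
def penm(x): return cyl(x[:3],penax(x[3]),[(.045,.009),(.126,.009)])
def mk(f,t,near,top=3):
    r=env.trace(f,t); 
    d=[(np.min(np.linalg.norm(np.argwhere(a["mask"])[:,::-1]-near,axis=1)),a["score"],a["mask"]) for a in r]
    d=sorted(d,key=lambda a:a[0]); print(t,[(round(a[0]),round(a[1],2),int(a[2].sum())) for a in d]); return d[0][2].astype(float)
E
python3 - <<'E'
from h import *
import pickle
fp,fs,fc=[pickle.load(open(n+".pkl","rb")) for n in("pen","stake","cup")]
side=env.grab_frame("side")
pickle.dump(side,open("side.pkl","wb"))
cs=[mk(fs,"cup",proj(fs,[.475,.247,.075])),mk(fc,"cup",proj(fc,[.475,.247,.075])),mk(side,"cup",proj(side,[.475,.247,.075]))]
ps=[mk(fp,"pen",proj(fp,[.56,-.279,.139])),mk(side,"pen",[245,290])]
pickle.dump((cs,ps),open("m.pkl","wb"))
for sel in ([0,1],[0,1,2]):
    print("cup",fit([[fs,fc,side][i] for i in sel],[cs[i] for i in sel],cupm,[.495,.248,.096,0],[.01,.01,.01,.15]))
for sel in ([0],[0,1]):
    F=[[fp,side][i] for i in sel];M=[ps[i] for i in sel]
    # origin: collar underside (35mm) at z~.0716 (block top) -> z of origin ~ .0387
    g=lambda x:penm([x[0],x[1],.0716-.035*c20,x[2]])
    print("pen",fit(F,M,g,[.578,-.282,0],[.01,.01,.3]))
for f in (fp,fs,fc,side):
    hsv=cv2.cvtColor(f["image"],cv2.COLOR_BGR2HSV); u=proj(f,[.553,.035,.11])
    m=((hsv[...,1]<70)&(hsv[...,2]>90)).astype(np.uint8)
    n,l,st,ce=cv2.connectedComponentsWithStats(m)
    k=min(range(1,n),key=lambda i:np.linalg.norm(ce[i]-u)+(1e3 if st[i,4]<40 else 0))
    print("stake",st[k],ce[k].round(1),onz(f,*ce[k],.108).round(4))
a=side["image"][240:370,200:330]; b=fp["image"][20:150,130:260+130][:, :260]
cv2.imwrite("pics/pen.png",np.hstack([cv2.resize(a,(260,260)),cv2.resize(b,(520,260))]))
E
```

```text
cup [(0, 0.59, 3006)]
cup [(0, 0.72, 2814)]
cup [(0, 0.87, 626)]
pen [(1, 0.73, 574), (67, 0.78, 544), (81, 0.89, 531)]
pen [(3, 0.75, 653), (35, 0.49, 221)]
cup (array([ 0.5272263 ,  0.2493112 ,  0.09135539, -0.02156773]), np.float64(0.059644494335603766))
cup (array([ 0.52689321,  0.24991268,  0.0905041 , -0.01215872]), np.float64(0.15570594277268812))
pen (array([ 0.59259984, -0.28570978, -0.19927234]), np.float64(0.14580173532827764))
pen (array([ 0.58943003, -0.28663242, -0.21365816]), np.float64(0.4663371089294045))
stake [ 12  75  30  31 681] [26.5 90. ] [0.558  0.0311 0.108 ]
stake [239  75  29  31 695] [253.4  90.3] [0.5577 0.0328 0.108 ]
stake [388  40  31  32 757] [403.2  55.4] [0.5575 0.0335 0.108 ]
stake [243 164  15  11 129] [250.1 169. ] [0.5555 0.0276 0.108 ]
```

View pics/pen.png

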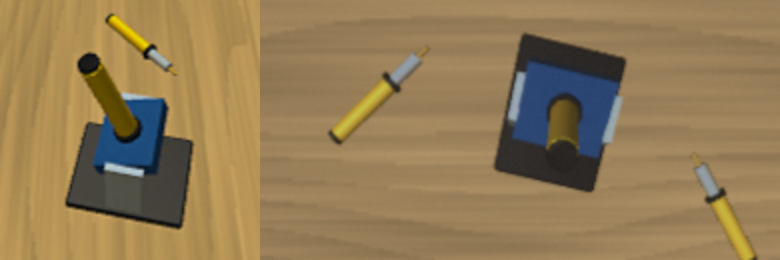

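The crop confirms it: the pen in the blue block is the thicker one with a black cap. The other two are thinner and loose. The cup base comes out at about (0.527, 0.250, 0.091) and the stake at (0.5575, 0.0325). Next I check reachability and grasp.

```bash
cat > g.py <<'E'
from h import *
STK=np.array([.5575,.0322]); O=np.array([.527,.2495,.091]); YR=-0.03; S=.033; FY=5.0
PICK=[180,-5,np.degrees(YR)]; PLACE=[180,-65,FY]
def d(o): return rot(o)[:,2]
G=O+cupax(YR)*S; TP=G+.019*d(PICK)
def place(zb,off=(0,0)): return np.array([STK[0]+off[0],STK[1]+off[1],zb-S])+.019*d(PLACE)
E
python3 - <<'E'
from g import *
import pickle
fc=pickle.load(open("cup.pkl","rb")); im=fc["image"].astype(int)
r=np.argwhere((im[...,2]-im[...,1]>40)&(im[...,2]-im[...,0]>40)); r=r[(np.abs(r[:,1]-225)<12)&(np.abs(r[:,0]-83)<10)]
u=r.mean(0)[::-1]; print("spot",u,onz(fc,*u,.091),"pred",proj(fc,O))
for p,o in ((TP-.1*d(PICK),PICK),(TP,PICK),(TP+[0,0,.17],PICK),(place(.23),PLACE),(place(.114),PLACE)): print(p.round(3),env.inverse_kinematics(p,o))
E
```

```text
spot [225.          82.76923077] [0.52759896 0.24890029 0.091     ] pred [224.54058784  83.26599555]
[0.491 0.251 0.155] [ 45.95278477  16.27163851 -20.61189198   4.83598004 -49.84563931
  39.31430021]
[0.5   0.25  0.056] [ 45.18874622  24.13723436 -26.51644376   6.20337768 -36.08582444
  38.18140694]
[0.5   0.25  0.226] [ 45.24491733  13.2790452  -13.49898609   4.22387648 -59.87273102
  41.0222532 ]
[0.575 0.034 0.189] [ -19.88488748    9.88691857  -40.48151745 -133.6359379   -31.79931496
 -120.62112894]
[0.575 0.034 0.073] [ -25.35465605   33.8735146   -51.54394442 -148.44549234  -61.06935654
  -92.64411469]
```

```bash
python3 - <<'E'
from g import *
for flip in (0,1):
  for P in (-55,-60,-65,-75,-85):
    for fy in range(-90,121,15):
        o=[180,P,fy] if not flip else [180-0,P,fy]
        Ro=rot(o)@(np.diag([-1,-1,1]) if flip else np.eye(3)); e=R.from_matrix(Ro).as_euler('xyz',degrees=True)
        dd=Ro[:,2]; q=[env.inverse_kinematics(np.array([*STK,z-S])+.019*dd,e) for z in (.114,.22)]
        if all(x is not None for x in q): print(flip,P,fy,q[0].round().astype(int),q[1].round().astype(int))
E
```

```text
0 -55 -90 [ 36  39 -31  45 -68 -72] [ 37  31 -26  42 -78 -63]
0 -55 -75 [ 35  35 -42  62 -60 -76] [ 37  26 -37  55 -68 -63]
0 -55 -60 [ 30  31 -52  85 -55 -82] [ 34  21 -48  72 -59 -65]
0 -55 -45 [ 18  28 -59 115 -54 -87] [ 24  16 -56  97 -51 -68]
0 -55 30 [ -17   24  -28  -98  -37 -138] [  -8   10  -24  -77  -31 -171]
0 -55 45 [ -16   26  -22  -83  -46 -144] [ -12   14  -19  -71  -46 -165]
0 -55 60 [ -15   30  -15  -72  -56 -145] [ -13   19  -13  -65  -60 -161]
0 -55 75 [ -14   33   -9  -63  -67 -144] [ -13   24   -6  -59  -72 -156]
0 -55 90 [ -11   37   -2  -56  -77 -142] [ -11   28    1  -54  -83 -152]
0 -55 105 [  -8   41    5  -49  -86 -138] [  -8   33    8  -49  -93 -147]
0 -55 120 [  -5   44   11  -43  -94 -134] [  -5   37   15  -44 -102 -141]
0 -60 -90 [ 37  41 -31  47 -72 -74] [ 37  32 -27  44 -81 -66]
0 -60 -75 [ 36  37 -42  64 -64 -79] [ 38  28 -38  57 -71 -67]
0 -60 -60 [ 31  33 -53  87 -60 -85] [ 34  23 -49  76 -63 -69]
0 -60 -45 [ 19  31 -60 116 -60 -90] [ 24  18 -57 102 -56 -73]
0 -60 0 [ -22   30  -52 -156  -53  -94] [ -17    9  -40 -140  -23 -119]
0 -60 15 [ -24   27
[... 6500 characters left out ...]
5 -89  99]
1 -85 -60 [ 36  47 -53  85 -84  81] [ 36  35 -53  84 -85  93]
1 -85 0 [ -25   59  -58 -154 -109  101] [ -25   33  -58 -155  -87   91]
1 -85 15 [ -31   53  -47 -134  -92   98] [ -31   30  -47 -133  -76   80]
1 -85 30 [ -32   48  -36 -117  -82   85] [ -31   29  -36 -114  -73   67]
1 -85 45 [ -31   46  -26 -102  -81   71] [ -30   30  -25 -100  -77   56]
1 -85 60 [-27  46 -16 -90 -84  61] [-27  33 -16 -89 -84  48]
1 -85 75 [-24  48  -6 -80 -91  54] [-24  37  -6 -80 -93  43]
1 -85 90 [-20  51   3 -72 -99  50] [ -20   41    3  -73 -103   40]
1 -85 105 [ -15   54   12  -65 -109   47] [ -16   45   12  -68 -113   38]
1 -85 120 [ -11   57   20  -59 -118   47] [ -11   49   21  -63 -123   38]
```

```bash
sed -i 's/^PICK=.*/PICK=[180,-2,np.degrees(YR)]; PLACE=[180,-62,FY]/; s/FY=5.0/FY=-103.0/' g.py
python3 - <<'E'
from g import *
import pickle
for p,o in ((TP-.1*d(PICK),PICK),(TP,PICK),(TP+[0,0,.2],PICK),(place(.26),PLACE),(place(.114),PLACE),(place(.114)-.15*d(PLACE),PLACE)): print(p.round(3),env.inverse_kinematics(p,o).round())
env.goto(TP-.1*d(PICK),PICK)
print(env.move_straight(TP,rate=.1,force_limit=12))
print(env.gripper_to(0,40)); s=env.read_state(); print(s["opening"],s["finger_force"],s["force"].round(1),(s["position"]-TP).round(4))
env.move_straight(TP+[0,0,.2],rate=.15); s=env.read_state(); print(s["opening"],s["finger_force"],s["force"].round(1))
if s["opening"]>.5:
    env.goto(place(.26),PLACE)
    ims=[]
    for n in("side","top"):
        f=env.grab_frame(n); m=mk(f,"cup",proj(f,[*STK,.22])); pickle.dump((f,m),open("h_%s.pkl"%n,"wb")); ims.append(f["image"])
    cv2.imwrite("pics/held.png",np.hstack([cv2.resize(i,(400,300)) for i in ims]))
s=env.read_state();print(s["clock"],s["opening"],s["position"],place(.26))
E
```

```text
[0.496 0.25  0.155] [ 44.  18. -17.   2. -54.  43.]
[0.499 0.25  0.056] [ 44.  25. -23.   2. -40.  43.]
[0.499 0.25  0.256] [ 44.  13.  -8.   2. -67.  44.]
[0.554 0.016 0.218] [ 36.  35. -16.  36. -94. -65.]
[0.554 0.016 0.072] [ 35.  45. -20.  36. -81. -74.]
[0.584 0.145 0.143] [ 43.  47.  -2.  30. -98. -68.]
False
False
0.6366485671396662 39.97221941294498 [ 0.8 -2.5  1.7] [-0.     -0.0003  0.0001]
0.6375872213577285 39.97963822365058 [ 0.3 -0.1 -2.6]
cup [(0, 0.73, 1195)]
cup [(0, 0.97, 541)]
11.375 0.6361543402354229 [0.55378552 0.01604673 0.21839464] [0.55372622 0.01585396 0.21808004]
```

View pics/held.png

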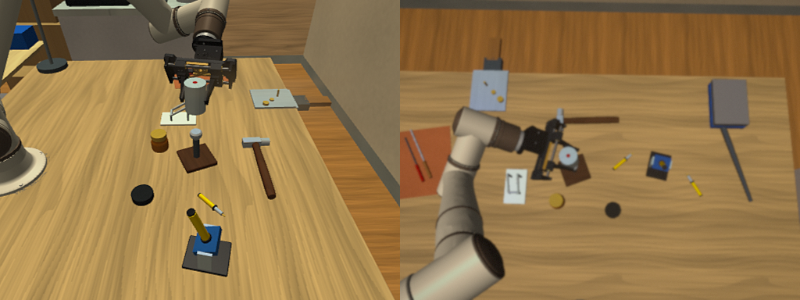

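The cup is held, base up, about over the stake: side view at (195,97), stake head below at (197,132), spot visible in the top view at (568,157). Triangulate the spot, and check the axis.

```bash
cat >> h.py <<'E'
def spot(f,near,r=14):
    im=f["image"].astype(int); w=np.clip(im[...,2]-np.maximum(im[...,1],im[...,0])-25,0,80).astype(float)
    yy,xx=np.mgrid[:384,:512]; w[(xx-near[0])**2+(yy-near[1])**2>r*r]=0
    print("spotpx",w.sum(),(w>0).sum()); return np.array([(w*xx).sum(),(w*yy).sum()])/w.sum()
def tri(obs):
    A=np.zeros((3,3));b=np.zeros(3)
    for f,u in obs:
        p,dd=ray(f,*u); M=np.eye(3)-np.outer(dd,dd); A+=M;b+=M@p
    return np.linalg.solve(A,b)
E
python3 - <<'E'
from g import *
import pickle
(fs,ms),(ft,mt)=[pickle.load(open("h_%s.pkl"%n,"rb")) for n in("side","top")]
E0=np.array([*STK,.26]); us,ut=spot(fs,proj(fs,E0)),spot(ft,proj(ft,E0))
print("px",us,ut,"exp",proj(fs,E0),proj(ft,E0),"tri",tri([(fs,us),(ft,ut)]),"top@.26",onz(ft,*ut,.26))
# side silhouette fit: free tilt
mod=lambda x:cyl([x[0],E0[1],x[1]],[x[2],x[3],-1],[(0,.028),(.08,.028)])
print("side fit",fit([fs],[ms],mod,[E0[0],.26,0,0],[.006,.006,.1,.1]))
print("exp cost",cost([fs],[ms],mod([E0[0],.26,0,0])))
hsv=cv2.cvtColor(fs["image"],cv2.COLOR_BGR2HSV); u=proj(fs,[*STK,.11]); print("stake exp px side",u)
# stake from start pictures
E
```

```text
spotpx 2993.0 92
spotpx 572.0 29
px [251.75776813  99.73270966] [216.00699301 198.47727273] exp [249.15212719 105.63632   ] [216.55681555 199.90070351] tri [0.56072879 0.03288098 0.27140156] top@.26 [0.56092358 0.03362381 0.26      ]
side fit (array([0.55657944, 0.25497059, 0.02198006, 0.1596702 ]), np.float64(0.07061120682582657))
exp cost 0.09043563869062268
stake exp px side [250.95015782 167.04887   ]
```

```bash
python3 - <<'E'
from g import *
import pickle
(fs,ms),(ft,mt)=[pickle.load(open("h_%s.pkl"%n,"rb")) for n in("side","top")]
E0=np.array([*STK,.26])
u=spot(fs,[249,107],7); print("side",u, proj(fs,E0))
t0=cv2.resize(cv2.imread("pics/top0.png"),(512,384),interpolation=cv2.INTER_AREA); hsv=cv2.cvtColor(t0,cv2.COLOR_BGR2HSV)
yy,xx=np.mgrid[:384,:512]; w=((hsv[...,1]<75)&(hsv[...,2]>100)&((xx-220)**2+(yy-212)**2<18**2)); c=np.array([xx[w].mean(),yy[w].mean()])
print("top stake",w.sum(),c,onz(ft,*c,.108),"exp",proj(ft,[*STK,.108]))
cv2.imwrite("pics/c.png",np.hstack([cv2.resize(fs["image"][80:150,215:285],(400,400),interpolation=cv2.INTER_CUBIC),cv2.resize(ft["image"][170:240,180:250],(400,400),interpolation=cv2.INTER_CUBIC)]))
E
```

```text
spotpx 959.0 16
side [249.21272158 104.93326382] [249.15212719 105.63632   ]
top stake 126 [220.04761905 211.34920635] [0.55732558 0.035065   0.108     ] exp [221.10687718 211.30438358]
```

View pics/c.png

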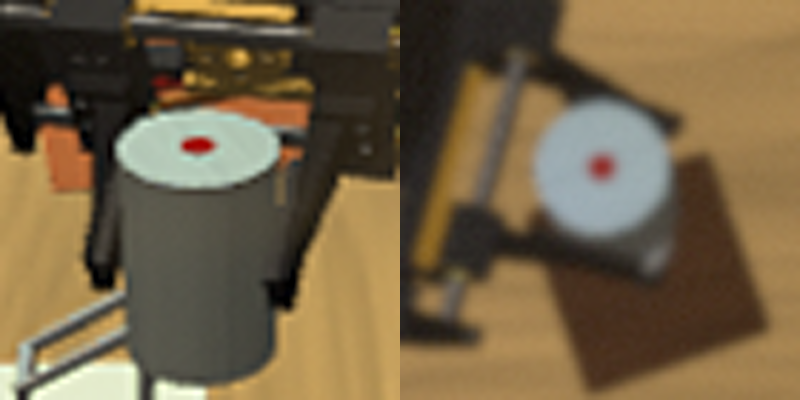

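```bash
python3 - <<'E'
from g import *
env.move_straight(place(.205),rate=.1)
a=env.move_straight(place(.122),rate=.06,force_limit=5); s=env.read_state(); print(a,s["position"][2]-place(.114)[2],s["force"].round(1))
if not a:
    a=env.move_straight(place(.109),rate=.015,force_limit=2.5); s=env.read_state(); print(a,s["position"][2]-place(.114)[2],s["force"].round(1),s["wrist_torque"].round(2))
print(s["clock"])
E
```

```text
False 0.00832937131383324 [-0.5  0.4 -2. ]
True -0.0009942102726269303 [1.2 0.1 2.5] [ 1.05 -0.26  0.02]
14.2417
```

```bash
python3 - <<'E'
from g import *
import pickle
env.gripper_to(1.0); 
s=env.read_state(); p=s["position"]
print(env.move_straight(p-.10*d(PLACE),rate=.1,force_limit=10), env.read_state()["force"].round(1))
env.move_straight(env.read_state()["position"]+[0,0.03,.14],rate=.25)
env.goto([.47,.03,.36],[180,0,0]); f=env.grab_frame("wrist"); pickle.dump(f,open("cup2.pkl","wb"))
u=spot(f,proj(f,[*STK,.114]),9); print("wrist",u,onz(f,*u,.114))
fs,ft=env.grab_frame("side"),env.grab_frame("top")
for g in (fs,ft):
    u=spot(g,proj(g,[*STK,.114]),7); print(u,onz(g,*u,.114))
env.goto([.50,-.28,.30],[180,0,0]); f2=env.grab_frame("wrist"); pickle.dump(f2,open("pen2.pkl","wb"))
m=mk(f2,"pen",proj(f2,[.56,-.279,.139]))
g=lambda x:penm([x[0],x[1],.0716-.035*c20,x[2]])
x,c=fit([f2],[m],g,[.592,-.286,-.2],[.01,.01,.3]); print("pen",x,c)
m1=pickle.load(open("m.pkl","rb"))[1][0]; fp=pickle.load(open("pen.pkl","rb"))
print("pen both",fit([f2,fp],[m,m1],g,x,[.01,.01,.3]))
v=f2["image"].copy()
for q in penm([x[0],x[1],.0387,x[2]]): cv2.circle(v,tuple(proj(f2,q).astype(int)),0,(0,0,255))
cv2.imwrite("pics/s2.png",np.hstack([cv2.resize(v[0:260],(400,300)),cv2.resize(fs["image"][60:260,150:350],(400,300))]))
print(env.read_state()["clock"])
E
```

```text
False [-0.5 -0.1 -0.6]
spotpx 4212.0 81
wrist [252.77635328  88.3877018 ] [0.55906296 0.0340193  0.114     ]
spotpx 864.0 16
[250.78703704 165.46064815] [0.55723469 0.03277399 0.114     ]
spotpx 0.0 0
[nan nan] [nan nan nan]
pen [(0, 0.62, 848), (78, 0.91, 560), (88, 0.97, 655)]
pen [ 0.58965205 -0.28775224 -0.25751107] 0.1347345541990381
pen both (array([ 0.59056638, -0.28732841, -0.24713517]), np.float64(0.2946713614115688))
20.3417h.py:46: RuntimeWarning: invalid value encountered in divide
  print("spotpx",w.sum(),(w>0).sum()); return np.array([(w*xx).sum(),(w*yy).sum()])/w.sum()
```

View pics/s2.png

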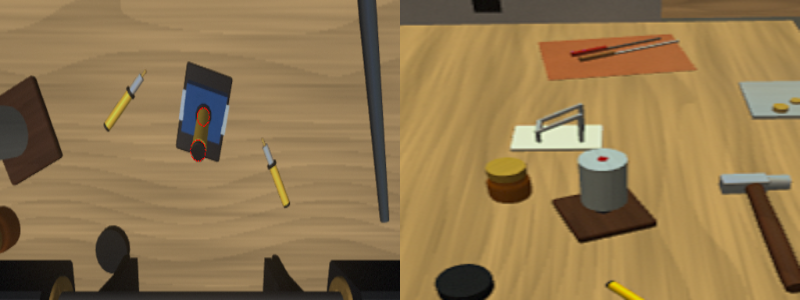

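```bash
cat > p.py <<'E'
from g import *
PO=np.array([.5902,-.2875,.0387]); PY=-.25; PZ=penax(PY); PP=[180,-20,np.degrees(PY)]; TG=PO+.073*PZ
SP=np.array([.5582,.0335])
def press(z,yaw=0): return np.array([SP[0],SP[1],z+.015+.073])  # z: point height, if fully out
E
python3 - <<'E'
from p import *
import pickle
for p,o in ((TG+.1*PZ,PP),(TG,PP),(TG+.13*PZ,PP),(press(.2),[180,0,0]),(press(.108),[180,0,0])): print(np.round(p,3),env.inverse_kinematics(p,o).round())
env.gripper_to(.55); env.goto(TG+.1*PZ,PP)
a=env.move_straight(TG,rate=.1,force_limit=8); print(a,env.read_state()["position"]-TG)
if not a:
    env.gripper_to(0,30); s=env.read_state(); print(s["opening"]*87,s["finger_force"],s["force"].round(1),s["wrist_torque"].round(2))
    a=env.move_straight(TG+.13*PZ,rate=.08,force_limit=8); s=env.read_state(); print(a,s["opening"]*87,s["force"].round(1))
print(s["clock"])
E
```

```text
[ 0.533 -0.273  0.201] [-11.  12. -21.   2. -37.  85.]
[ 0.566 -0.281  0.107] [-11.  21. -24.   2. -25.  85.]
[ 0.523 -0.27   0.229] [-11.   9. -20.   2. -41.  86.]
[0.558 0.034 0.288] [ 20.  13.  -3.   0. -74.  70.]
[0.558 0.034 0.196] [ 20.  17. -11.   0. -62.  70.]
False [ 3.67944901e-04 -9.81139081e-05  8.07457819e-04]
17.509644500663796 29.9954532366246 [-0.5  0.3  0.8] [0.16 0.93 0.05]
False 17.50064161249014 [ 0.6  0.2 -1.1]
25.5167
```

Pen gripped and drawn out. Next I move it above the spot, upright, and look.

```bash
python3 - <<'E'
from p import *
import pickle
env.goto(press(.17)+[0,-.03,.06],[180,0,0]); env.move_straight(press(.145),rate=.1)
s=env.read_state(); print(s["position"]-press(.145),s["tool_rot"],s["opening"]*87,s["clock"])
f=env.grab_frame("side"); w=env.grab_frame("wrist"); t=env.grab_frame("top"); pickle.dump((f,w,t),open("pp.pkl","wb"))
T=press(.145); o=T-[0,0,.073]
print("exp side: point",proj(f,o-[0,0,.015]),"nose",proj(f,o),"collar",proj(f,o+[0,0,.038]),"spot",proj(f,[*SP,.114]))
print("wrist exp point",proj(w,o-[0,0,.015]),"spot",proj(w,[*SP,.114]))
c=f["image"][100:190,200:290]; c=cv2.resize(c,(600,600),interpolation=cv2.INTER_CUBIC); cv2.imwrite("pics/pp.png",c)
us=spot(f,proj(f,[*SP,.114]),7); print(us,onz(f,*us,.114))
E
```

```text
[ 4.67968394e-04 -9.90122337e-05  7.28840265e-04] [-1.79990871e+02 -8.46201440e-02 -4.94308997e-03] 17.354111519044878 27.6833
exp side: point [250.89329371 153.80653275] nose [250.72891405 148.04177821] collar [250.2922337  132.72750497] spot [251.21969861 165.25347253]
wrist exp point [256.06505114 196.36074479] spot [256.12585732 186.85352924]
spotpx 879.0 16
[250.78156997 165.46188851] [0.55722253 0.03276987 0.114     ]
```

View pics/pp.png

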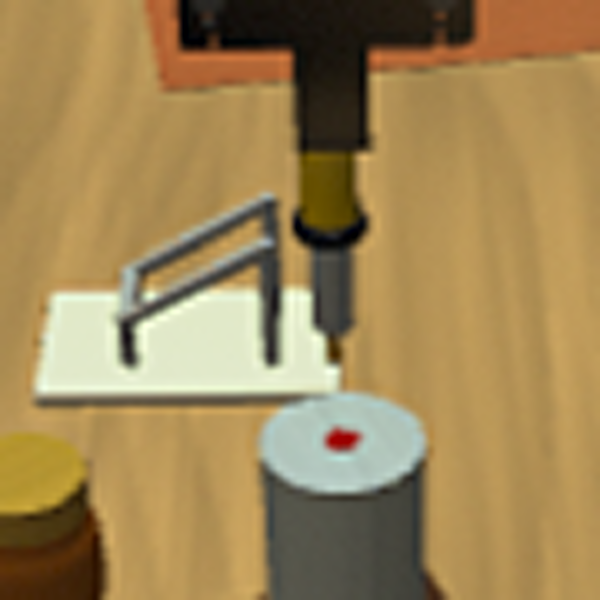

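```bash
python3 - <<'E'
from p import *
import pickle
f,w,t=pickle.load(open("pp.pkl","rb"))
u=spot(w,[256,187],16); print(u,onz(w,*u,.114))
cv2.imwrite("pics/ww.png",cv2.resize(w["image"][140:240,200:310],(660,600),interpolation=cv2.INTER_CUBIC))
E
```

```text
spotpx 9283.0 135
[255.36690725 186.01605085] [0.55898099 0.03418416 0.114     ]
```

View pics/ww.png

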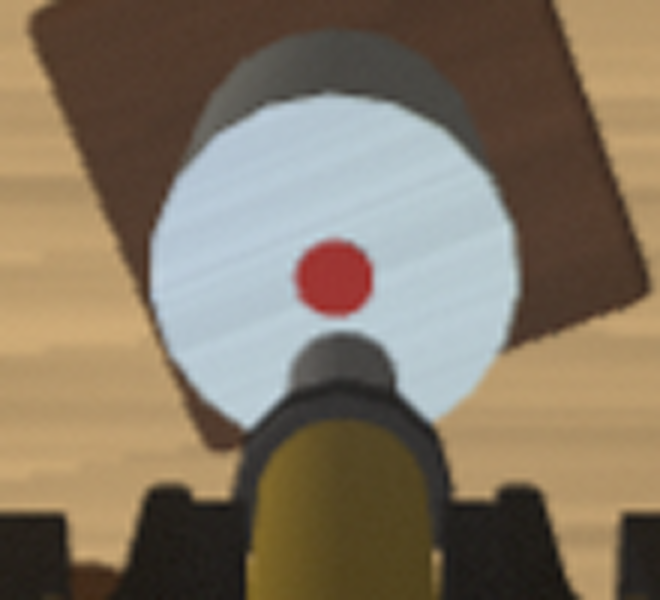

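```bash
cat >> p.py <<'E'
def avg(n=12):
    F=[];Z=[]
    for _ in range(n):
        env.dwell(.03); s=env.read_state(); F.append(s["force"]);Z.append(s["position"])
    return np.mean(F,0),np.std(F,0),np.mean(Z,0)
SH=np.array([.0013,.0013,0])
E
python3 - <<'E'
from p import *
import pickle
f,w,t=pickle.load(open("pp.pkl","rb"))
o=press(.145)-[0,0,.073]; print("exp nose edge row",proj(w,o+[.007,0,0]),"meas row ~194.9")
for z in (.121,.116,.113,.111,.109):
    a=env.move_straight(press(z)+SH,rate=.03,force_limit=4); F,sd,Z=avg(); print(z,a,(Z-press(.114)).round(4),F.round(2),sd.round(2))
    if a or F[2]>1.4: break
print(env.read_state()["clock"])
E
```

```text
exp nose edge row [256.01827011 192.97678091] meas row ~194.9
0.121 False [0.0014 0.0013 0.0072] [-0.01  0.13 -0.67] [0.41 0.3  0.39]
0.116 False [0.0013 0.0013 0.002 ] [-0.1   0.26 -0.82] [0.21 0.62 0.44]
0.113 False [ 0.0013  0.0013 -0.001 ] [-0.11  0.4  -0.36] [0.63 0.33 0.35]
0.111 False [ 0.0014  0.0013 -0.0029] [0.3  0.04 0.1 ] [0.48 0.53 0.36]
0.109 False [ 0.0014  0.0013 -0.0049] [ 0.32 -0.18  0.91] [0.53 0.47 0.45]
31.85
```

```bash
python3 - <<'E'
from p import *
SH=np.array([.0020,.0013,0])
env.move_straight(press(.119)+[.0013,.0013,0],rate=.04); env.move_straight(press(.119)+SH,rate=.02)
F0,_,Z=avg(35); print(F0.round(2),Z[2]-press(.114)[2])
env.move_straight(press(.108)+SH,rate=.02); F,_,Z=avg(35); print(F.round(2),(Z-press(.114)).round(4),"comp mm",((F-F0)[2]-.25)/.25)
w=env.grab_frame("wrist"); f=env.grab_frame("side"); s=env.read_state(); print(s["clock"],s["opening"]*87,s["tool_rot"])
a=cv2.resize(f["image"][115:185,215:285],(400,400),interpolation=cv2.INTER_CUBIC); b=cv2.resize(w["image"][150:230,215:295],(400,400),interpolation=cv2.INTER_CUBIC)
cv2.imwrite("pics/fin.png",np.hstack([a,b]))
E
```

```text
[-0.01 -0.13 -1.04] 0.00496348337095498
[0.28 0.22 0.83] [ 0.0021  0.0013 -0.0059] comp mm 6.506497352074181
35.6333 17.378796663917583 [-1.79998981e+02 -5.24234155e-03 -1.57371544e-05]
```

View pics/fin.png

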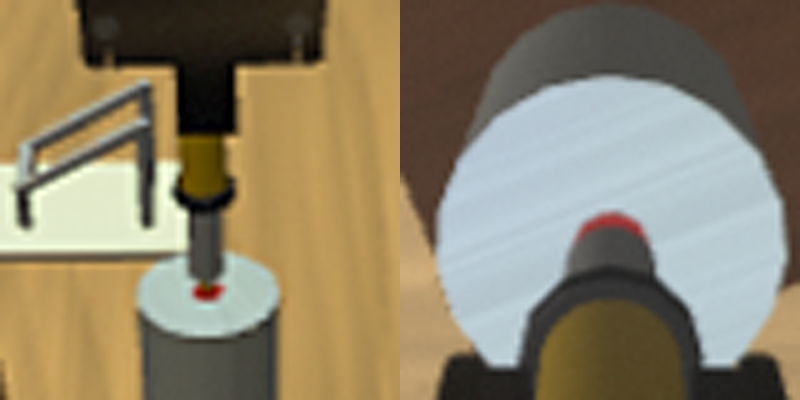

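The point rests on the red spot (left crop, about (207,290)), with the pen upright and pushed in about 6 mm. I'll hand in.

```bash
python3 -c "
from workcell import env
print(env.close_job())"
```

```text
the job is handed in; nothing more can be done
None
```

The beaker is upside down on the stake and released, and the arm is still holding the gauge pen upright on the red spot, its point pressed in about 6 mm (half way); handed in at about 36 s of the 58 s limit.

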